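Start the curing lamp over a sealed medallion

ROBOT

A 6-joint arm with a two-finger parallel gripper is mounted at the origin on the work surface. World frame = base frame: x ahead of the robot, y to its left, z up, the work surface at z = 0. Lengths are in m, angles in rad, forces in N, time in s.
With the tool pointing down it reaches from about 0.35 to 0.775 m from the base axis. Payload 7.3 kg.
Tool frame: the origin (TCP) lies midway between the tips of the shut fingers; the grasp point (between the pads) lies 19 mm behind it; z points along the fingers, x is the direction in which the jaws open and shut, and the axes are right-handed (so a half turn about z gives the same grasp; the last joint's range is limited). The gripper opens to 92 mm and grips with 3 to 60 N. Pads are 19 mm wide; open, the fingers measure 130 mm over their backs; the gripper's body (75 mm by 190 mm) begins 47 mm behind the grasp point.
Start: joints at [1.022, 0.342, 1.524, -0, 1.275, -0.146], TCP at [0.206, 0.483, 0.227] pointing down, gripper open.
Joint ranges: [-2.53, 2.53], [-0.77, 2.02], [0.04, 2.7], [-1, 4.14], [0.28, 2.66], [-3.11, 3.11]. Speed limits (rad/s): [2.57, 2.57, 3.14, 3.14, 3.14, 3.14].

INTERFACE

Orientations are given as a unit quaternion [x, y, z, w].
In Python, from rig import arm, camera gives the robot as it stands.
- The arm moves only by the tool jog_arm, never from a script. Its argument "series" is a list of rows, each a list of 3 entries, a list of its own where there are three numbers: the shift along the tool's x, y, z in mm, then the turn, a rotation vector about the tool's x, y, z in rad, then the closure in counts, from 0 (fully open) to 255 (shut). In form: [[[x, y, z], [rx, ry, rz], claw], ...]. A call has 1 to 8 rows; each row shifts and turns the pose as measured when the row begins, along the tool's axes as they then stand; what a row does not reach is not made up. A row lasts 1/8 s, in which the tool goes at most 62.5 mm and 10.7 degrees, less where a joint would pass 70% of its speed; a pose out of reach is approached as far as the arm can. A call is refused whole if a number of a shift passes 62.5 or a number of a turn 0.188, either way. A call with a gripper value outside its range is refused whole. The fingers move at their own pace and stop on an object; "squeeze" is the grip in N (left out, the last holds). Time passes only in rows, so rows that do not move let the fingers close. It gives the time, the measured TCP pose, the force and the opening at its end, in the units of the state.
- arm.state(): the state, without advancing time (a new reading comes with each control period).
- camera(name): name is "scene" or "side" or "wrist"; returns a dict with "color" (420x560x3 uint8, blue, green, red), "camera_matrix" (3x3 intrinsics, pixels), "k1" (the pictures are not rectified: a ray, as slopes to the right and down, at radius r is drawn at 1 + k1 r^2 times it, then the intrinsics apply), "world_from_camera" (4x4, takes a point from camera to world coordinates). Camera axes: x right, y up, looking along -z (the intrinsics and any distortion apply to the point x, -y, -z); pixel columns grow to the right and rows downward; lengths in m; the calibration is good to about 2 mm. A picture is of the moment at which its call begins. There is no depth.
- arm.hand_in(): hands the job in, once; it reports no verdict.
The state is a dict: "clock": time; "joints": joint angles; "dq": joint speeds; "effort": joint torques, N m; "position": TCP position; "tcp_rot": TCP orientation; "ft_force": force on the tool from outside, world axes, zero at the start; "ft_torque": the same for the moment, N m; "width": finger opening in m.
Only numpy, scipy, OpenCV 4.12 (cv2) and the standard library are available. Lean on these libraries where they do the work, as an engineer would, in place of code of your own. Each camera call takes 0.05 s, during which the arm holds its last target. There are 200 camera calls.

TASK

The freshly sealed medallion is already lying under the curing lamp; set the lamp going. With a fingertip lightly tap the round power key, then the longest-time key (the one with three bars), then the wide start key, letting each key come back up before you tap the next. Do not press the other two time keys, do not shove or lift the lamp, and leave the medallion, the cups and the jar where they are.

Things in the scene. Friction and masses are not known exactly. Their poses are not given: they have to be found in the camera images.
- lamp: White bridge-shaped LED curing lamp, loose on rubber feet, 1.6 kg, 200 deep (x) x 240 wide (y) x 104 high, open under its light head. Origin: centre of its underside; z up; its -x side is the front (user's side, facing the robot within 0.55 rad), +y the left seen from there. Five white keys stand 8 proud of the flat top; nothing there is taller. Stands only a light press: never over 20 N.
- key_power (a joint): Travel of the round power key, 26 diameter, at the lamp's left behind the time keys: 0 = up, 0.006 m = fully down. It moves straight down on a spring (1 N to start, 4 N at 2 mm, 7 N at 4 mm, 10 N fully down, then a hard stop) and springs back; a tap counts from 0.002 m.
- key_short (a joint): Travel of the short-time key (one bar, left of the front row, at (-58, 48) in the lamp's frame, 16 x 24): 0 = up, 0.006 m = fully down. Not to be pressed.
- key_medium (a joint): Travel of the medium-time key (two bars, middle of the front row, at (-58, 0) in the lamp's frame, 16 x 24): 0 = up, 0.006 m = fully down. Not to be pressed.
- key_long (a joint): Travel of the longest-time key, 16 (x) x 24 (y), three bars, right of the front row of three time keys: 0 = up, 0.006 m = fully down. It moves straight down on a spring (1 N to start, 4 N at 2 mm, 7 N at 4 mm, 10 N fully down, then a hard stop) and springs back; a tap counts from 0.002 m.
- key_start (a joint): Travel of the wide start key, 26 (x) x 42 (y), at the lamp's right behind the time keys: 0 = up, 0.006 m = fully down. It moves straight down on a spring (1 N to start, 4 N at 2 mm, 7 N at 4 mm, 10 N fully down, then a hard stop) and springs back; a tap counts from 0.002 m.
- key_power_top (a point): Centre of the top face of the power key, at (12, 77, 112) mm in the lamp's frame while the key is up, 8 above the panel; moves with the key. z up.
- key_long_top (a point): Centre of the top face of the longest-time key, at (-58, -48, 112) mm in the lamp's frame while the key is up, 8 above the panel; moves with the key. z up.
- key_start_top (a point): Centre of the top face of the start key, at (12, -77, 112) mm in the lamp's frame while the key is up, 8 above the panel; moves with the key. z up.
- medallion: Round brass-rimmed enamel medallion, 64 diameter x 6 thick, 50 g, lying loose on the lamp's base tray under the light head (tray floor 11 above the table). Origin: centre of its underside, z up.
- cup_a: Empty clear plastic cup, 54 across the rim, 60 high, 30 g, standing loose beside or behind the lamp. Origin: centre of its underside, z up.
- cup_b: Second cup, the same: 54 across the rim, 60 high, 30 g. Origin: centre of its underside, z up.
- jar: Closed glue jar, 52 diameter, 62 high, 120 g, standing loose beside or behind the lamp. Origin: centre of its underside, z up.
Mind the look-alikes: they are no part of the job. What is shaped like the cup_a but blue is not meant.

How it is judged:
On the way, in this order (a step that is already met when the one before it is completed fails the run):
1. the power key is tapped down (2 mm or more) with the fingers (value of joint key_power above 0.002 m and contact force between the fingers and lamp above 0.3 N), for 0.04 s.
2. the power key is up again (value of joint key_power below 0.001 m), for 0.04 s.
3. the longest-time key is tapped down with the fingers (value of joint key_long above 0.002 m and contact force between the fingers and lamp above 0.3 N), for 0.04 s.
4. the longest-time key is up again (value of joint key_long below 0.001 m), for 0.04 s.
5. the start key is tapped down with the fingers (value of joint key_start above 0.002 m and contact force between the fingers and lamp above 0.3 N), for 0.04 s.
At the end, for the whole second after the job is handed in: After the three taps all five keys are up again (within 1 mm), the lamp stands level within 15 mm of where it was, and the medallion, cups and jar are upright within 20 mm of where they were (value of joint each of key_power, key_long, key_start, key_short, key_medium below 0.001 m and distance of lamp from where it was at the start of the episode below 0.015 m and angle between lamp's own z axis and vertical below 0.05 rad and linear speed of lamp below 0.02 m/s and distance of each of medallion, cup_a, cup_b, jar from where it was at the start of the episode below 0.02 m and angle between each of cup_a, cup_b, jar's own z axis and vertical below 0.2 rad); the robot touches nothing.
It fails at once if the short or medium time key is pressed (2 mm or more) (value of joint any of key_short, key_medium above 0.002 m).
It fails at once if two of the keys power, longest time and start are down at once (value of joint each of key_power, key_long above 0.0015 m or value of joint each of key_power, key_start above 0.0015 m or value of joint each of key_long, key_start above 0.0015 m).
It fails at once if the lamp or a key is pressed with more than 20 N (contact force between any of the fingers, the arm and lamp above 20 N).
It fails at once if the lamp is shoved more than 15 mm, tipped or lifted (distance of lamp from where it was at the start of the episode above 0.015 m or angle between lamp's own z axis and vertical above 0.05 rad).
It fails at once if the medallion, a cup or the jar is moved more than 20 mm, lifted or tipped (distance of any of medallion, cup_a, cup_b, jar from where it was at the start of the episode above 0.02 m or angle between any of cup_a, cup_b, jar's own z axis and vertical above 0.2 rad).
It also fails if it takes over 40 s, if anything falls off the work surface, if the arm or the gripper's body presses on something with over 40 N, if the wrist force passes 120 N, or if a joint passes its speed limit or range.

## Working session

There is one attempt and no reset: what is moved stays moved. The work goes in short steps, Python scripts to look and compute and a tool call to move; the robot and the scene stay as the last step left them, time stands still between calls to the robot, and variables do not carry over. Pictures are saved under pics/ and viewed, about 8 in all and at most 12, crops included, and the job is handed in when it is done.

Besides the shell and the picture viewer there is one more tool, called after "Emit:" by a JSON object that holds its "name" and its "arguments", one argument or row to a line. jog_arm: Moves the arm, as the interface text tells. Its arguments: {"type":"object","properties":{"series":{"type":"array"},"squeeze":{"type":"number"}},"required":["series"]}

```bash
mkdir -p pics; cat > h.py <<'E'
import numpy as np, cv2
from rig import arm, camera
def ray(c,uv):
    K=c["camera_matrix"];k=c["k1"]
    d=np.array([(uv[0]-K[0,2])/K[0,0],(uv[1]-K[1,2])/K[1,1]])
    s=d.copy()
    for _ in range(30): s=d/(1+k*(s@s))
    T=np.array(c["world_from_camera"])
    return T[:3,3],T[:3,:3]@np.array([s[0],-s[1],-1.])
def onz(c,uv,z):
    o,d=ray(c,np.array(uv,float)); return o+d*(z-o[2])/d[2]
def proj(c,P):
    T=np.array(c["world_from_camera"]);p=T[:3,:3].T@(np.array(P)-T[:3,3])
    s=np.array([p[0],-p[1]])/-p[2]; s=s*(1+c["k1"]*(s@s));K=c["camera_matrix"]
    return np.array([K[0,0]*s[0]+K[0,2],K[1,1]*s[1]+K[1,2]])
E
python3 - <<'E'
from h import *
import pickle
for n in("scene","side"):
    c=camera(n);pickle.dump(c,open(n+".pkl","wb"))
    cv2.imwrite(f"pics/{n}1.png",cv2.resize(c["color"],(800,600),interpolation=cv2.INTER_CUBIC));print(n,np.round(c["world_from_camera"],2).tolist())
print(arm.state())
E
```

```text
scene [[0.65, -0.42, 0.64, 1.31], [0.76, 0.36, -0.53, -0.5], [-0.01, 0.83, 0.55, 0.65], [0.0, 0.0, 0.0, 1.0]]
side [[0.93, 0.26, -0.27, 0.45], [-0.38, 0.61, -0.7, -0.46], [-0.02, 0.75, 0.66, 0.6], [0.0, 0.0, 0.0, 1.0]]
{'clock': 0.1, 'joints': array([ 1.02197645e+00,  3.42647629e-01,  1.52495031e+00,  1.30441583e-05,
        1.27538126e+00, -1.46004030e-01]), 'dq': array([ 0.00017601, -0.0017435 , -0.003057  ,  0.0010999 ,  0.00133506,
       -0.00164256]), 'effort': array([ 2.47099793e-03, -4.32006991e+01, -2.44694299e+01,  7.20273843e-02,
        5.26801986e-02, -4.51194580e-05]), 'position': array([0.20558786, 0.48266941, 0.22610721]), 'tcp_rot': array([ 8.34270098e-01,  5.51355531e-01, -6.30476417e-04,  2.88377991e-04]), 'ft_force': array([0.46796168, 0.0395219 , 0.31110329]), 'ft_torque': array([ 0.03200752, -0.02999055, -0.02815886]), 'width': 0.09184503536931247}
```

View pics/scene1.png

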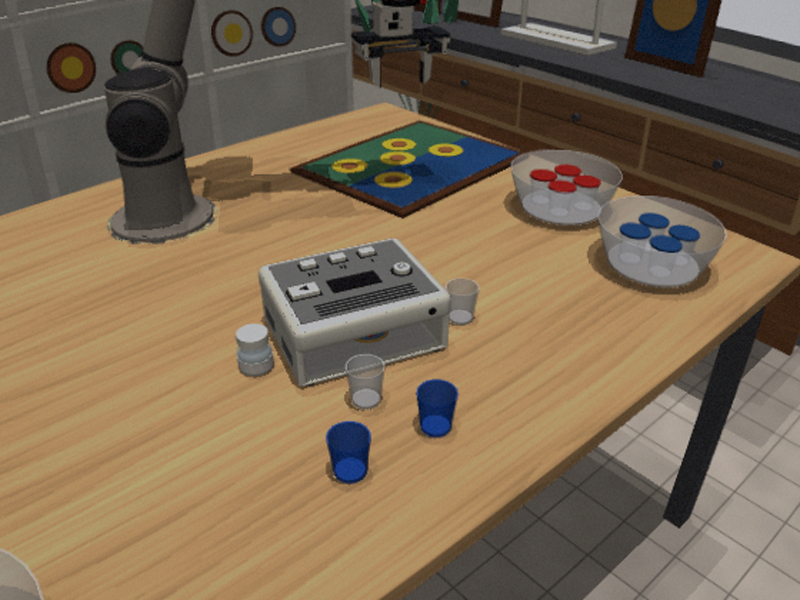

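View pics/side1.png

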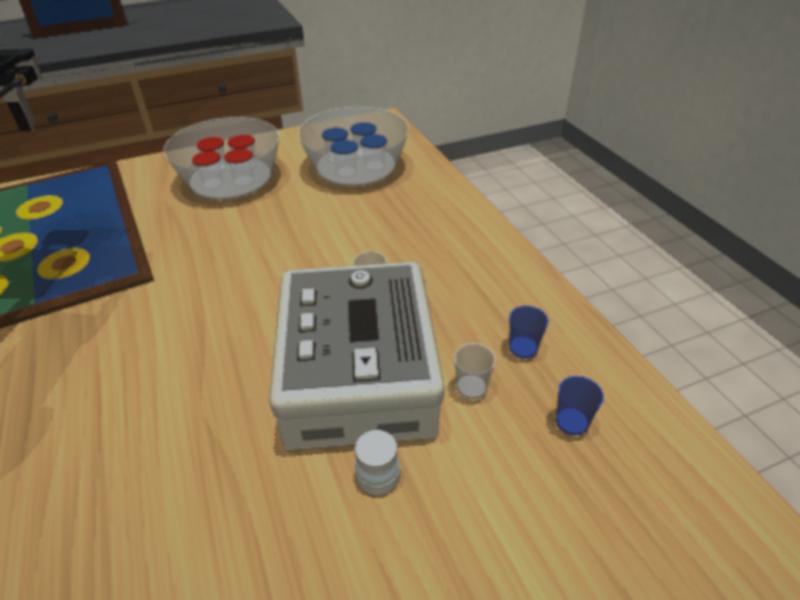

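The scene picture (800×600) shows the lamp with power at (402,268), start at (303,290), and the front row long (309,264), medium (338,257), short (367,251). In the side picture they are power (360,278), start (366,363), and long, medium, short at (306,349), (307,321), (308,296). Clear cups and the jar stand beside and behind it, and the blue cups are look-alikes. Next I'll find the key tops as white blobs and confirm them in a crop.

```bash
cat > fit.py <<'E'
from h import *
import pickle
L=np.array([[12,77],[-58,-48],[12,-77],[-58,48],[-58,0]])/1000.
px={"scene":[(402,268),(309,264),(303,290),(367,251),(338,257)],"side":[(360,278),(306,349),(366,363),(308,296),(307,321)]}
def rigid(A,B):
    a,b=A.mean(0),B.mean(0);H=(A-a).T@(B-b);t=np.arctan2(H[0,1]-H[1,0],H[0,0]+H[1,1])
    R=np.array([[np.cos(t),-np.sin(t)],[np.sin(t),np.cos(t)]]);return R,b-R@a,t
crops=[];allB=[]
for n in px:
    c=pickle.load(open(n+".pkl","rb"));S=4
    g=cv2.resize(c["color"],None,fx=S,fy=S,interpolation=cv2.INTER_CUBIC)
    v=cv2.cvtColor(g,cv2.COLOR_BGR2GRAY);out=[];vis=g.copy()
    for u in px[n]:
        x,y=int(u[0]*.7*S),int(u[1]*.7*S);h=60
        w=v[y-h:y+h,x-h:x+h];loc=w[h-8:h+8,h-8:h+8]
        th=np.percentile(loc,90)-22
        m=(w>th).astype(np.uint8);k,lab,st,cen=cv2.connectedComponentsWithStats(m)
        d=[np.hypot(*(cen[i]-h)) if 150<st[i,4]<6000 else 1e9 for i in range(1,k)];i=1+int(np.argmin(d))
        cs,_=cv2.findContours((lab==i).astype(np.uint8),0,2);M=cv2.moments(cv2.convexHull(max(cs,key=cv2.contourArea)))
        q=np.array([M['m10']/M['m00']+x-h,M['m01']/M['m00']+y-h])
        cv2.drawContours(vis,[max(cs,key=cv2.contourArea)+[x-h,y-h]],-1,(0,0,255),1)
        cv2.circle(vis,tuple(int(t) for t in q),3,(0,255,0),-1)
        out.append(onz(c,(q+.5)/S-.5,.112)[:2])
    B=np.array(out);R,t,th=rigid(L,B)
    print(n,"org",t.round(4),"yaw",th.round(3),"resid mm",((L@R.T+t-B)*1000).round(1).tolist());allB.append(B)
    cx,cy=(np.mean(px[n],0)*.7*S).astype(int);crops.append(vis[cy-200:cy+250,cx-250:cx+250] if 0 else vis[cy-200:cy+240,cx-200:cx+200])
B=np.mean(allB,0);R,t,th=rigid(L,B);print("mean",t,th);print((L@R.T+t).round(4));print("diff views mm",((allB[0]-allB[1])*1000).round(1).tolist())
cv2.imwrite("pics/crop.png",np.hstack(crops))
E
python3 fit.py
```

```text
scene org [0.5933 0.0419] yaw -0.298 resid mm [[0.5, -0.0], [-0.2, -0.7], [0.1, 0.1], [-0.2, 0.2], [-0.4, 0.4]]
side org [0.5907 0.0421] yaw -0.302 resid mm [[-0.1, -0.5], [-0.1, 0.1], [0.2, 0.7], [-0.0, -0.0], [0.1, -0.2]]
mean [0.59200244 0.04199487] -0.29994053514941876
[[ 0.6262  0.112 ]
 [ 0.5224  0.0133]
 [ 0.5807 -0.0351]
 [ 0.5508  0.105 ]
 [ 0.5366  0.0591]]
diff views mm [[1.5, -0.6], [2.7, 0.2], [3.0, 0.2], [2.4, -0.6], [2.9, -1.1]]
```

View pics/crop.png

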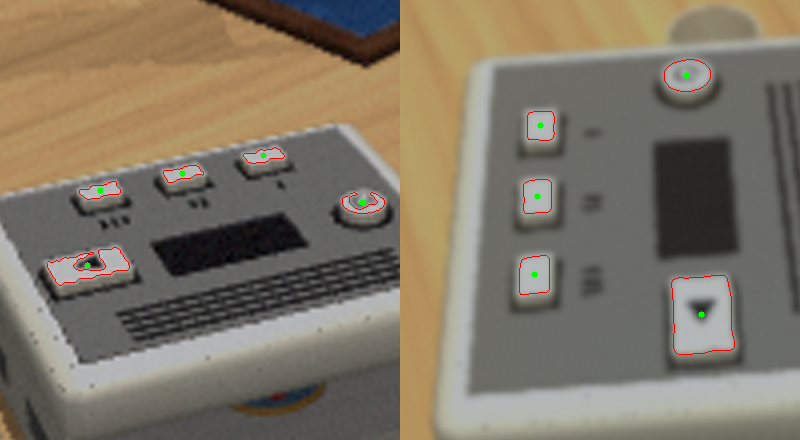

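The crop confirms all five outlines sit on the right keys: three bars at the long key, the triangle on start, the ring on power. The rigid fit leaves residuals under 1 mm and the two views agree within 3 mm. The 38×19 mm shut fingertips clear every neighbouring key at any yaw, so I'm keeping the orientation. Next I'll move above the power key with the fingers closing.

Emit:
{"name": "jog_arm", "arguments": {
  "series": [
    [[-17.7, 53.2, 0], [0, 0, 0], 255],
    [[-17.7, 53.2, 0], [0, 0, 0], 255],
    [[-17.7, 53.2, 0], [0, 0, 0], 255],
    [[-17.7, 53.2, 0], [0, 0, 0], 255],
    [[-17.7, 53.2, 0], [0, 0, 0], 255],
    [[-17.7, 53.2, 0], [0, 0, 0], 255],
    [[-17.7, 53.2, 0], [0, 0, 0], 255],
    [[-17.7, 53.2, 0], [0, 0, 0], 255]
  ],
  "squeeze": 10
}}

```text
clock: 1.1
position: [0.5486, 0.1797, 0.2231]
tcp_rot: [0.832, 0.555, -0.003, -0.001]
ft_force: [0.3, 1.1, 0.2]
width: 0.0164
```

```bash
cat > go.py <<'E'
import sys
from h import *
from scipy.spatial.transform import Rotation as Ro
s=arm.state();R=Ro.from_quat(s["tcp_rot"])
K={"power":(.6262,.112),"long":(.5224,.0133),"start":(.5807,-.0351)}
t=np.array([*K[sys.argv[1]],float(sys.argv[2])])
print("pos",s["position"].round(4),"F",s["ft_force"].round(2),"w",round(s["width"],4),"clk",s["clock"])
print("tool delta mm",(R.inv().apply(t-s["position"])*1000).round(1),"turn to down",(R.inv()*Ro.from_quat([.83427,.55136,0,0])).as_rotvec().round(4))
E
python3 go.py power 0.15
```

```text
pos [0.5486 0.1797 0.2231] F [0.34 1.1  0.22] w 0.0164 clk 1.1
tool delta mm [-32.4  98.   72.9] turn to down [-0.0038  0.0039  0.0084]
```

Emit:
{"name": "jog_arm", "arguments": {
  "series": [
    [[-16, 49, 0], [-0.004, 0.004, 0.008], 255],
    [[-16, 49, 0], [0, 0, 0], 255],
    [[0, 0, 30], [0, 0, 0], 255],
    [[0, 0, 30], [0, 0, 0], 255],
    [[0, 0, 0], [0, 0, 0], 255],
    [[0, 0, 0], [0, 0, 0], 255]
  ]
}}

```text
clock: 1.85
position: [0.6311, 0.1048, 0.159]
tcp_rot: [0.836, 0.549, -0.001, -0.0]
ft_force: [-0.5, -0.5, -0.3]
width: 0.0006
```

```bash
python3 go.py power 0.112; python3 - <<'E'
from h import *
c=camera("side")["color"];d=camera("scene")["color"]
f=lambda i,x,y:cv2.resize(i[y:y+150,x:x+200],(400,300),interpolation=cv2.INTER_CUBIC)
cv2.imwrite("pics/p2.png",np.hstack([f(c,160,120),f(d,170,100)]))
E
```

```text
pos [0.6311 0.1048 0.159 ] F [-0.48 -0.5  -0.27] w 0.0006 clk 1.85
tool delta mm [ 4.7 -7.3 47. ] turn to down [-0.0021  0.0014 -0.0065]
```

View pics/p2.png

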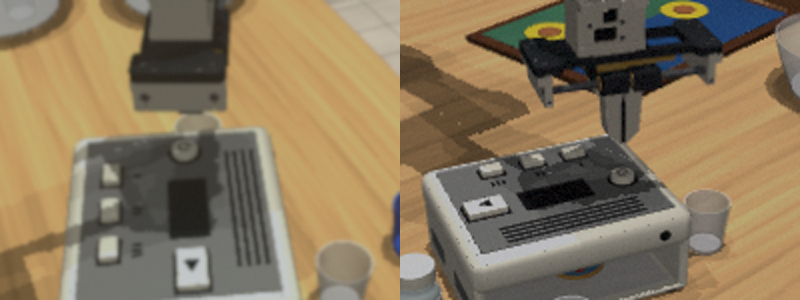

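The fingers are shut above the power key in both views (scene-crop tip about (622,140), key (622,176)). Now I'll correct the position and approach.

Emit:
{"name": "jog_arm", "arguments": {
  "series": [
    [[4.7, -7.3, 10], [-0.002, 0.001, -0.006], 255],
    [[0, 0, 10], [0, 0, 0], 255],
    [[0, 0, 10], [0, 0, 0], 255],
    [[0, 0, 6], [0, 0, 0], 255],
    [[0, 0, 0], [0, 0, 0], 255]
  ]
}}

```text
clock: 2.58
position: [0.6261, 0.1135, 0.1223]
tcp_rot: [0.834, 0.552, 0.001, 0.001]
ft_force: [0.5, 0.4, 0.3]
width: 0.0008
```

```bash
python3 go.py power 0.112
```

```text
pos [0.6261 0.1135 0.1223] F [0.48 0.38 0.25] w 0.0008 clk 2.575
tool delta mm [-1.3  0.6 10.3] turn to down [ 0.0024 -0.0009  0.0014]
```

Emit:
{"name": "jog_arm", "arguments": {
  "series": [
    [[-1, 0.5, 4], [0, 0, 0], 255],
    [[0, 0, 4], [0, 0, 0], 255],
    [[0, 0, 2], [0, 0, 0], 255],
    [[0, 0, 1], [0, 0, 0], 255]
  ]
}}

```text
clock: 3.08
position: [0.6267, 0.112, 0.1113]
tcp_rot: [0.834, 0.552, 0.002, 0.001]
ft_force: [-0.6, 0.2, 2.0]
width: 0.0006
```

Emit:
{"name": "jog_arm", "arguments": {
  "series": [
    [[0, 0, 1.5], [0, 0, 0], 255],
    [[0, 0, 1.5], [0, 0, 0], 255],
    [[0, 0, 0], [0, 0, 0], 255]
  ]
}}

```text
clock: 3.45
position: [0.6268, 0.112, 0.1097]
tcp_rot: [0.834, 0.552, 0.002, 0.001]
ft_force: [-3.0, -0.8, 4.4]
width: 0.0006
```

Emit:
{"name": "jog_arm", "arguments": {
  "series": [
    [[0, 0, 2], [0, 0, 0], 255],
    [[0, 0, 1.5], [0, 0, 0], 255]
  ]
}}

```text
clock: 3.7
position: [0.6268, 0.112, 0.1076]
tcp_rot: [0.834, 0.552, 0.002, 0.002]
ft_force: [-3.5, -0.1, 7.8]
width: 0.0006
```

Force 7.8 N at 4.4 mm matches the spring, so power is tapped. Now I'll lift straight up.

Emit:
{"name": "jog_arm", "arguments": {
  "series": [
    [[0, 0, -5], [0, 0, 0], 255],
    [[0, 0, -12], [0, 0, 0], 255],
    [[0, 0, -15], [0, 0, 0], 255],
    [[0, 0, 0], [0, 0, 0], 255]
  ]
}}

```text
clock: 4.2
position: [0.6273, 0.1121, 0.142]
tcp_rot: [0.834, 0.552, 0.003, 0.002]
ft_force: [0.1, -0.8, -0.6]
width: 0.0003
```

```bash
python3 go.py long 0.14; python3 - <<'E'
from h import *
import pickle
c=camera("side");p=pickle.load(open("side.pkl","rb"))
a=cv2.cvtColor(c["color"],6).astype(np.float32);b=cv2.cvtColor(p["color"],6).astype(np.float32)
# lamp shift check: front/right lamp lower part, unobstructed
w=(slice(255,320),slice(185,315))
print("lamp px shift",cv2.phaseCorrelate(b[w].copy(),a[w].copy()))
E
```

```text
pos [0.6273 0.1121 0.142 ] F [ 0.1  -0.78 -0.63] w 0.0003 clk 4.2
tool delta mm [-132.   -57.9    1.2] turn to down [ 0.0072 -0.0029  0.0013]
lamp px shift ((0.4947249178366633, -0.013985614480738207), 0.9630301852285126)
```

Emit:
{"name": "jog_arm", "arguments": {
  "series": [
    [[-26, -11.6, 0], [0.007, -0.003, 0.001], 255],
    [[-26, -11.6, 0], [0, 0, 0], 255],
    [[-26, -11.6, 0], [0, 0, 0], 255],
    [[-26, -11.6, 0], [0, 0, 0], 255],
    [[-20, -8, 0], [0, 0, 0], 255],
    [[0, 0, 0], [0, 0, 0], 255]
  ]
}}

```text
clock: 5.0
position: [0.5238, 0.0171, 0.1384]
tcp_rot: [0.834, 0.552, -0.002, -0.002]
ft_force: [0.1, 0.0, 0.0]
width: 0.0005
```

```bash
python3 go.py long 0.122
```

```text
pos [0.5238 0.0171 0.1384] F [0.12 0.03 0.01] w 0.0005 clk 5.0
tool delta mm [-4.   0.3 16.4] turn to down [-0.0053  0.0022  0.0008]
```

Emit:
{"name": "jog_arm", "arguments": {
  "series": [
    [[-4, 0, 8], [-0.005, 0.002, 0], 255],
    [[0, 0, 8], [0, 0, 0], 255],
    [[0, 0, 0], [0, 0, 0], 255]
  ]
}}

```text
clock: 5.38
position: [0.5231, 0.0143, 0.1205]
tcp_rot: [0.834, 0.552, 0.0, -0.0]
ft_force: [0.4, 0.0, -0.6]
width: 0.0004
```

```bash
python3 go.py long 0.112
```

```text
pos [0.5231 0.0143 0.1205] F [ 0.39  0.03 -0.65] w 0.0004 clk 5.375
tool delta mm [-1.2 -0.2  8.5] turn to down [-0.0002 -0.0003  0.0016]
```

Emit:
{"name": "jog_arm", "arguments": {
  "series": [
    [[-1, 0, 4], [0, 0, 0], 255],
    [[0, 0, 3], [0, 0, 0], 255],
    [[0, 0, 2], [0, 0, 0], 255],
    [[0, 0, 1.5], [0, 0, 0], 255]
  ]
}}

```text
clock: 5.88
position: [0.5232, 0.0138, 0.1097]
tcp_rot: [0.834, 0.552, 0.0, -0.0]
ft_force: [-1.4, 0.4, 3.9]
width: 0.0004
```

Emit:
{"name": "jog_arm", "arguments": {
  "series": [
    [[0, 0, 1.5], [0, 0, 0], 255],
    [[0, 0, 1.5], [0, 0, 0], 255]
  ]
}}

```text
clock: 6.12
position: [0.5232, 0.0138, 0.1077]
tcp_rot: [0.834, 0.552, 0.0, 0.0]
ft_force: [-3.3, 0.3, 8.4]
width: 0.0009
```

The longest-time key went down about 4.3 mm at 8.4 N. Now I'll lift and go over to start.

Emit:
{"name": "jog_arm", "arguments": {
  "series": [
    [[0, 0, -5], [0, 0, 0], 255],
    [[0, 0, -12], [0, 0, 0], 255],
    [[0, 0, -12], [0, 0, 0], 255],
    [[0, 0, 0], [0, 0, 0], 255]
  ]
}}

```text
clock: 6.62
position: [0.5237, 0.0137, 0.139]
tcp_rot: [0.834, 0.552, 0.001, 0.001]
ft_force: [-0.0, -0.0, -0.6]
width: 0.0002
```

```bash
python3 go.py start 0.135
```

```text
pos [0.5237 0.0137 0.139 ] F [-0.04 -0.01 -0.58] w 0.0002 clk 6.625
tool delta mm [-22.8  71.5   4.2] turn to down [ 0.0027 -0.0012  0.0026]
```

Emit:
{"name": "jog_arm", "arguments": {
  "series": [
    [[-7.6, 24, 0], [0.003, -0.001, 0.002], 255],
    [[-7.6, 24, 0], [0, 0, 0], 255],
    [[-7.6, 22, 0], [0, 0, 0], 255],
    [[0, 0, 6], [0, 0, 0], 255],
    [[0, 0, 6], [0, 0, 0], 255],
    [[0, 0, 0], [0, 0, 0], 255]
  ]
}}

```text
clock: 7.38
position: [0.5784, -0.0343, 0.125]
tcp_rot: [0.834, 0.552, -0.001, -0.002]
ft_force: [0.3, 0.1, 0.1]
width: 0.0006
```

```bash
python3 go.py start 0.112
```

```text
pos [ 0.5784 -0.0343  0.125 ] F [0.31 0.14 0.12] w 0.0006 clk 7.375
tool delta mm [ 0.1  2.5 13. ] turn to down [-0.0041  0.0001  0.0015]
```

Emit:
{"name": "jog_arm", "arguments": {
  "series": [
    [[0, 2.5, 4], [-0.004, 0, 0], 255],
    [[0, 0, 4], [0, 0, 0], 255],
    [[0, 0, 3], [0, 0, 0], 255],
    [[0, 0, 2], [0, 0, 0], 255],
    [[0, 0, 1.5], [0, 0, 0], 255]
  ]
}}

```text
clock: 8.0
position: [0.5803, -0.0343, 0.1103]
tcp_rot: [0.833, 0.553, 0.0, 0.0]
ft_force: [-1.7, 0.3, 3.9]
width: 0.0004
```

Emit:
{"name": "jog_arm", "arguments": {
  "series": [
    [[0, 0, 1.5], [0, 0, 0], 255],
    [[0, 0, 1.5], [0, 0, 0], 255]
  ]
}}

```text
clock: 8.25
position: [0.5804, -0.0343, 0.1083]
tcp_rot: [0.833, 0.553, 0.0, 0.0]
ft_force: [-3.1, 1.0, 7.1]
width: 0.0005
```

Start went down about 3.7 mm at 7.1 N. I'll lift well clear and check.

Emit:
{"name": "jog_arm", "arguments": {
  "series": [
    [[0, 0, -5], [0, 0, 0], 255],
    [[0, 0, -12], [0, 0, 0], 255],
    [[0, 0, -30], [0, 0, 0], 255],
    [[0, 0, -40], [0, 0, 0], 255],
    [[0, -45, 0], [0, 0, 0], 255],
    [[0, -45, 0], [0, 0, 0], 255],
    [[0, -45, 0], [0, 0, 0], 255],
    [[0, 0, 0], [0, 0, 0], 255]
  ]
}}

```text
clock: 9.25
position: [0.4539, 0.0192, 0.201]
tcp_rot: [0.834, 0.552, 0.002, 0.002]
ft_force: [0.1, -1.4, -0.0]
width: 0.0004
```

```bash
python3 - <<'E'
from h import *
import pickle
pk={n:camera(n) for n in("scene","side")}
for n in pk: pickle.dump(pk[n],open(n+"_2.pkl","wb"))
cv2.imwrite("pics/end.png",np.hstack([cv2.resize(pk[n]["color"],(400,300)) for n in pk]))
E
sed 's/n+".pkl"/n+"_2.pkl"/;s#pics/crop#pics/crop2#' fit.py > fit2.py; python3 fit2.py
```

```text
scene org [0.5934 0.0418] yaw -0.298 resid mm [[0.6, -0.1], [-0.1, -0.5], [0.2, 0.1], [-0.1, 0.1], [-0.7, 0.3]]
side org [0.5907 0.0421] yaw -0.301 resid mm [[-0.2, -0.6], [-0.1, 0.2], [0.3, 0.6], [0.0, -0.1], [-0.1, -0.1]]
mean [0.5920447  0.04193338] -0.29944658488117976
[[ 0.6262  0.112 ]
 [ 0.5225  0.0132]
 [ 0.5808 -0.0352]
 [ 0.5508  0.1049]
 [ 0.5366  0.059 ]]
diff views mm [[1.6, -0.7], [2.7, 0.1], [3.0, 0.2], [2.5, -0.6], [3.1, -0.9]]
```

View pics/end.png

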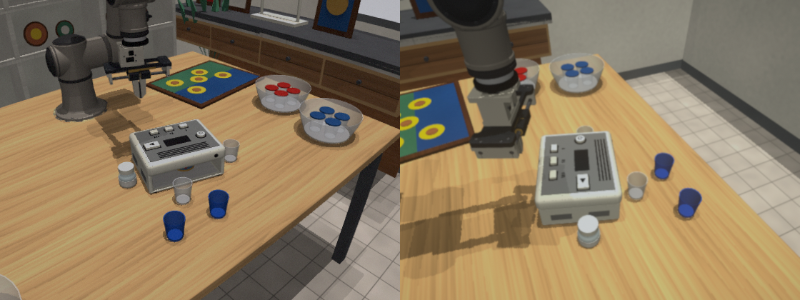

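The lamp moved less than 0.1 mm. The cups, at scene (182,190) and (230,150), and the jar at (126,174) stand where they were, and the arm is clear.

```bash
python3 -c "
from rig import arm
print(arm.hand_in())"
```

```text
the job is handed in; nothing more can be done
None
```

I tapped power, then the three-bar key, then start, with the shut fingertips, and handed the job in after about 9 s of robot time. The hand-in gives no verdict. Peak vertical forces in the readings were 7.8, 8.4 and 7.1 N, with about 3.5 N sideways on top. The keys went down an estimated 3.7–4.4 mm, and I lifted clear after each tap.

- **Lamp:** a refit from both cameras put it within 0.1 mm of its starting position, with all five keys where they were.
- **Cups and jar:** they looked upright and in place in the last pictures. I judged this by eye and did not measure it.
- **Medallion:** I did not check it separately; the arm never went under the light head.
- **Disagreements:** the two cameras differ by a steady 1.5–3 mm in x, so I used their mean. A check after the first tap showed a shift of about 0.5 px, but the final refit showed no movement.
- **Keys coming up:** I had no direct reading of key travel. I inferred it from the tool height, the force falling to near zero when I lifted, and the final refit.

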